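Snap the parts-box lid shut all round

TASK

The lid of the white-topped snap-lid parts box lies in place, but all four sections of its rim still stand up. Press down each section with the fingertips until every one has clicked shut, then take the hand clear. Only press: leave the box standing flat about where it is, do not lift or tip it, and leave the things around it alone.

Things in the scene. Friction and masses are not known exactly. Their poses are not given: they have to be found in the camera images.
- snap_box: the snap-lid parts box: grey plastic, white lid already lying in place, 128 x 104 x 48 mm over the lid when shut, about 0.7 kg, standing loose on the bench. Origin at the centre of its underside; x along its 128 mm length (pointing away from the robot, box turned up to 0.5 rad either way), y to its left, z up. The lid's rim has four hinged sections, one on each side, between four fixed corners (tops 47 mm up); the middle of the lid is a panel sunk to about 44 mm.
- flap_front (a joint): hinge of the rim section on one of the two short sides, the one toward the robot (box frame -x); rad: 0 = standing up as found (outer edge about 9 mm high), 0.36 = shut, lying flat. It springs back to 0 if let go before about 0.25 and snaps by itself to 0.36 and stays there beyond that; pressing it over with a fingertip near its outer half takes about 5 to 8 N, after which it gives way, and the shut section then rests hard on the box.
- press_front (a point): ribbed thumb spot on the top face of that rim section (the section is 50 mm long, 26 mm wide from its hinge to its outer edge, 3 mm thick, with a 12 mm skirt hanging from its outer edge); 18 mm out from the hinge, halfway along. It moves with the section: shut, it lies at x = -56 mm on that axis of the box, 48 mm above the box's underside. Up, it is about 6 mm higher.
- flap_back (a joint): hinge of the rim section on the other short side, away from the robot (+x); rad: 0 = standing up as found (outer edge about 9 mm high), 0.36 = shut, lying flat. It springs back to 0 if let go before about 0.25 and snaps by itself to 0.36 and stays there beyond that; pressing it over with a fingertip near its outer half takes about 5 to 8 N, after which it gives way, and the shut section then rests hard on the box.
- press_back (a point): ribbed thumb spot on the top face of that rim section (the section is 50 mm long, 26 mm wide from its hinge to its outer edge, 3 mm thick, with a 12 mm skirt hanging from its outer edge); 18 mm out from the hinge, halfway along. It moves with the section: shut, it lies at x = +56 mm on that axis of the box, 48 mm above the box's underside. Up, it is about 6 mm higher.
- flap_left (a joint): hinge of the rim section on the long side on the robot's left (+y); rad: 0 = standing up as found (outer edge about 9 mm high), 0.36 = shut, lying flat. It springs back to 0 if let go before about 0.25 and snaps by itself to 0.36 and stays there beyond that; pressing it over with a fingertip near its outer half takes about 5 to 8 N, after which it gives way, and the shut section then rests hard on the box.
- press_left (a point): ribbed thumb spot on the top face of that rim section (the section is 74 mm long, 26 mm wide from its hinge to its outer edge, 3 mm thick, with a 12 mm skirt hanging from its outer edge); 18 mm out from the hinge, halfway along. It moves with the section: shut, it lies at y = +44 mm on that axis of the box, 48 mm above the box's underside. Up, it is about 6 mm higher.
- flap_right (a joint): hinge of the rim section on the long side on the robot's right (-y); rad: 0 = standing up as found (outer edge about 9 mm high), 0.36 = shut, lying flat. It springs back to 0 if let go before about 0.25 and snaps by itself to 0.36 and stays there beyond that; pressing it over with a fingertip near its outer half takes about 5 to 8 N, after which it gives way, and the shut section then rests hard on the box.
- press_right (a point): ribbed thumb spot on the top face of that rim section (the section is 74 mm long, 26 mm wide from its hinge to its outer edge, 3 mm thick, with a 12 mm skirt hanging from its outer edge); 18 mm out from the hinge, halfway along. It moves with the section: shut, it lies at y = -44 mm on that axis of the box, 48 mm above the box's underside. Up, it is about 6 mm higher.
- ring_box: bystander: small black ring box, 55 x 55 x 40 mm, to the left of the parts box; origin at the centre of its underside
- steel_block: bystander: bare steel bench block, 64 x 64 x 19 mm, to the right of the parts box; origin at the centre of its underside
- steel_bowl: bystander: spun steel bowl, 102 mm across, 47 mm high, behind the work; origin at the centre of its underside
- red_file: bystander: needle file with a red handle, 195 x 23 x 23 mm, behind the work to the left; origin under its middle
Things that resemble listed ones, but are neither listed nor needed, are in the scene too. What is shaped like the snap_box but pink is not meant.

How it is judged:
By the outcome, as a careful person would: the job done as asked, in the order asked, and still so for the second after the job is handed in, with the robot touching nothing.
It also fails if it takes over 45 s, if anything falls off the work surface, if the arm or the gripper's body presses on something with over 40 N, if the wrist force passes 120 N, or if a joint passes its speed limit or range.

ROBOT

A 6-joint arm with a two-finger parallel gripper is mounted at the origin on the work surface; the furniture and walls round the work are solid. World frame = base frame: x ahead of the robot, y to its left, z up, the work surface at z = 0. Lengths are in m, angles in degrees, forces in N, time in s.
With the tool pointing down it reaches from about 0.25 to 0.725 m from the base axis. Payload 4 kg.
Tool frame: the origin (TCP) lies at the very end of the fingers, on their centre line; the grasp point (between the pads) lies 19 mm behind it; z points along the fingers, x is the direction in which the jaws open and shut, and the axes are right-handed (so a half turn about z gives the same grasp; the last joint's range is limited). The gripper opens to 85 mm and grips with 20 to 120 N. Pads are 22 mm wide; open, the fingers measure 114 mm over their backs; the gripper's body (76 mm by 85 mm) begins 54 mm behind the grasp point. The pads swing forward as they close: fully open they stand 13 mm farther back than shut.
Start: joints at [-66.349, 13.785, 0.286, 76.501, 0, 90], TCP at [0.201, -0.458, 0.231] pointing down, gripper open.
Joint ranges: [-155.79, 155.79], [-60.16, 107.12], [-62.33, 73.08], [-114, 123.19], [-81.49, 82.49], [-180, 180]. Speed limits (degrees/s): [159.86, 159.86, 180, 180, 180, 180].

INTERFACE

Orientations are given as a 3x3 rotation matrix whose columns are the frame's x, y, z axes.
In Python, from workcell import manip gives the robot as it stands.
- The arm moves only by the shell command python3 -m handwheel 'ROWS' [OPENING] [FORCE]. ROWS is JSON, a list of rows, each an object with "offset": the shift along the tool's x, y, z in mm, a list of three; "rot": the turn, a rotation vector about the tool's x, y, z in degrees, a list of three. A call has 1 to 8 rows; each row is the pose to reach, as a shift and turn from the pose commanded when the call began, along the tool's axes at that moment; what a row does not reach only later rows make up. A row lasts 1/12 s, in which the tool goes at most 41.7 mm and 7.16 degrees, less where a joint would pass 70% of its speed; a pose out of reach is approached as far as the arm can. A call with a gripper value outside its range is refused whole. OPENING is the gripper command: -1 is shut, 1 is fully open, values between are in proportion, set as the call begins (- or left out, the last holds). The fingers move at their own pace and stop on an object; FORCE is the grip in N (left out, the last holds). Time passes only in rows, so rows that repeat a pose let the fingers close. It gives the time, the measured TCP pose, the force and the opening at its end, in the units of the state.
- manip.state(): the state, without advancing time (a new reading comes with each control period).
- manip.capture(name): name is "scene" or "side" or "wrist"; returns a dict with "frame" (420x560x3 uint8, red, green, blue), "depth" (420x560 float32, m along the optical axis (not along the pixel's ray), 0 where there is no reading), "vertical_fov" (degrees; the focal length in pixels is half the picture's height over the tangent of half this angle, whatever the lens; pixels are square), "cx", "cy" (the principal point, pixels), "R" (3x3) and "t" (3): a world point X has camera coordinates R X + t. Camera axes: x right, y down, z forward; pixel columns grow to the right and rows downward; lengths in m; the calibration is good to about 2 mm. A picture is of the moment at which its call begins.
- manip.finish_job(): hands the job in, once; it reports no verdict.
The state is a dict: "time_s": time; "joint_positions": joint angles; "joint_velocities": joint speeds; "tau": joint torques, N m; "eef_pos": TCP position; "ee_rot": TCP orientation; "force": force on the tool from outside, world axes, zero at the start; "moment": the same for the moment, N m; "grip_width": finger opening in m.
Only numpy, scipy, OpenCV 4.12 (cv2) and the standard library are available. Lean on these libraries where they do the work, as an engineer would, in place of code of your own. Each camera call takes 0.05 s, during which the arm holds its last target.

## Working session

There is one attempt and no reset: what is moved stays moved. The work goes in short steps, Python scripts to look and compute and a shell command to move; the robot and the scene stay as the last step left them, time stands still between calls to the robot, and variables do not carry over. Pictures are saved under pics/ and viewed, and the job is handed in when it is done.

```bash
mkdir -p pics
cat > h.py <<'E'
import numpy as np, cv2
from workcell import manip
def cap(n,save=None):
    c=manip.capture(n)
    if save: cv2.imwrite('pics/'+save+'.png',c['frame'][:,:,::-1])
    return c
def f(c): return 210/np.tan(np.radians(c['vertical_fov'])/2)
def pts(c):
    d=c['depth'];v,u=np.mgrid[:420,:560];F=f(c)
    p=np.stack([(u-c['cx'])/F*d,(v-c['cy'])/F*d,d],-1)
    return (p-np.array(c['t']))@np.array(c['R'])
def ray(c,u,v,z):
    R=np.array(c['R']);t=np.array(c['t']);F=f(c)
    o=-R.T@t;d=R.T@np.array([(u-c['cx'])/F,(v-c['cy'])/F,1]);return o+d*(z-o[2])/d[2]
E
python3 - <<'E'
from h import *
for n in ['scene','side','wrist']:
    c=cap(n,n+'0');print(n,c['vertical_fov'],-np.array(c['R']).T@c['t'])
s=manip.state();print(s)
E
```

```text
scene 53.80904513084444 [0.14959384 0.52282459 0.69459524]
side 56.77492016341128 [0.57605785 0.77953116 0.70513654]
wrist 64.57521604640722 [ 0.27863722 -0.42365198  0.37360204]
{'time_s': 0.15, 'joint_positions': array([-6.63486057e+01,  1.38232100e+01,  2.31792896e-01,  7.65032382e+01,
       -2.23862442e-03,  9.00007952e+01]), 'joint_velocities': array([ 0.05179278, -0.13572578,  0.31486285, -0.00585171,  0.00211874,
       -0.03898655]), 'tau': array([-4.69573642e-04, -3.72634971e+01,  2.52638483e+01,  1.23913525e-02,
       -4.71199860e-05, -4.93764006e-06]), 'eef_pos': array([ 0.20037912, -0.45756012,  0.23061172]), 'ee_rot': array([[ 4.01157589e-01, -9.16008789e-01, -6.98542213e-04],
       [-9.16007565e-01, -4.01158195e-01,  1.49760525e-03],
       [-1.65204550e-03,  3.90942410e-05, -9.99998635e-01]]), 'force': array([-0.55828091,  1.01430201, -0.0551837 ]), 'moment': array([ 0.06609773,  0.03044225, -0.04134025]), 'grip_width': 0.08525471847840596}
```

View pics/scene0.png

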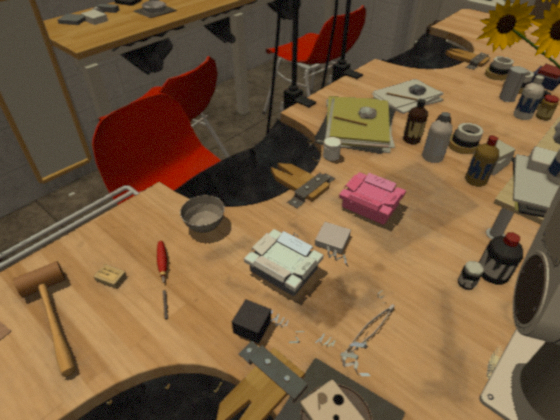

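View pics/side0.png

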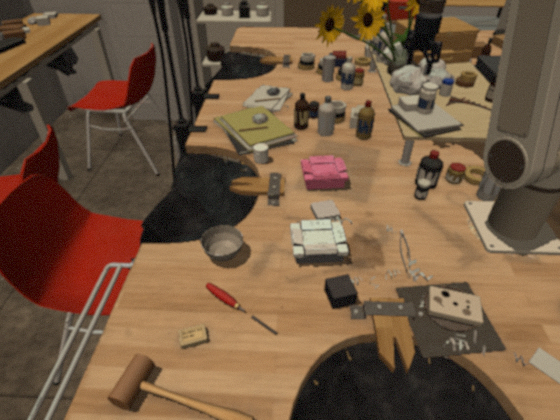

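View pics/wrist0.png

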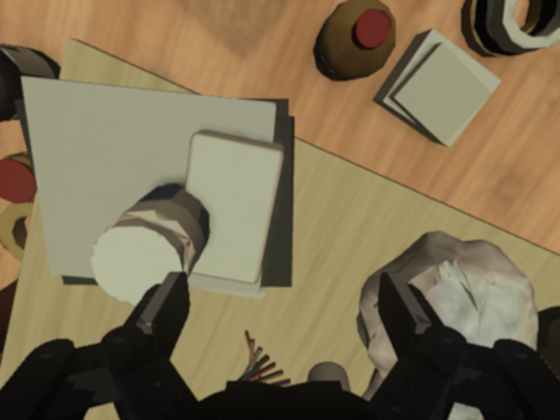

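The scene view shows the white-lidded box near (285,260) and the pink one at (372,195). The side view shows the white box at (320,240), the ring box at (341,290) and the steel block at (326,210). The wrist camera doesn't see the box.

Run:
```python
from h import *
for n,(u0,u1,v0,v1) in {'scene':(235,335,222,300),'side':(280,360,210,270)}.items():
    c=cap(n); P=pts(c); im=c['frame']
    crop=im[v0:v1,u0:u1,::-1]; cv2.imwrite(f'pics/{n}_crop.png',cv2.resize(crop,None,fx=6,fy=6,interpolation=cv2.INTER_CUBIC))
    m=np.zeros((420,560),bool);m[v0:v1,u0:u1]=1
    q=P[m&(P[...,2]>0.030)&(P[...,2]<0.08)]
    # box connected: near median
    med=np.median(q,0);q=q[np.linalg.norm(q[:,:2]-med[:2],axis=1)<0.11]
    r=cv2.minAreaRect(q[:,:2].astype(np.float32)*1000)
    print(n,len(q),med,r,np.percentile(q[:,2],[5,50,95,99]))
    t=q[(q[:,2]>.042)]
    print(cv2.minAreaRect(t[:,:2].astype(np.float32)*1000))
    for (u,v) in ([(252,320),(333,237),(203,215),(163,260)] if n=='scene' else [(341,290),(326,210),(222,243)]): print(u,v,P[v,u].round(3))
```

```text
scene 2742 [0.50870043 0.10963348 0.04900271] ((512.5037841796875, 106.72824096679688), (131.09120178222656, 107.26126098632812), 6.369882583618164) [0.04163768 0.04900854 0.05768381 0.05898238]
((512.5037841796875, 106.72824096679688), (131.09120178222656, 107.26126098632812), 6.369882583618164)
252 320 [0.461 0.252 0.04 ]
333 237 [ 0.484 -0.026  0.022]
203 215 [0.768 0.111 0.005]
163 260 [0.711 0.266 0.021]
side 1858 [0.51543179 0.11402887 0.0458052 ] ((514.9869995117188, 108.45903015136719), (132.38565063476562, 108.17463684082031), 5.793113708496094) [0.03711978 0.0458052  0.0544075  0.05591397]
((514.9261474609375, 108.8770751953125), (132.4788055419922, 107.68489837646484), 6.435495376586914)
341 290 [0.471 0.258 0.037]
326 210 [ 0.488 -0.027  0.017]
222 243 [0.753 0.101 0.007]
```

```bash
ls pics
```

```text
scene0.png
scene_crop.png
side0.png
side_crop.png
wrist0.png
```

View pics/scene_crop.png

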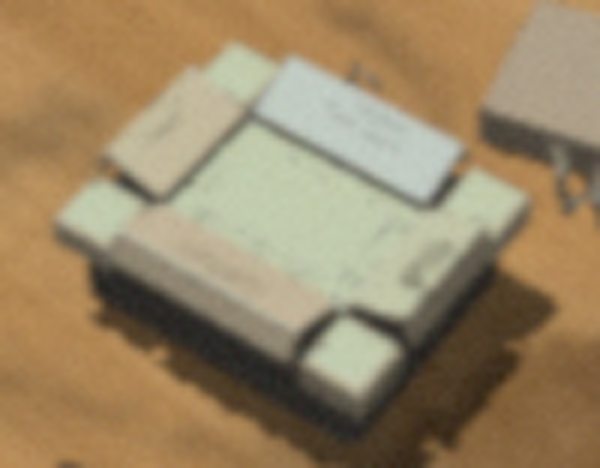

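View pics/side_crop.png

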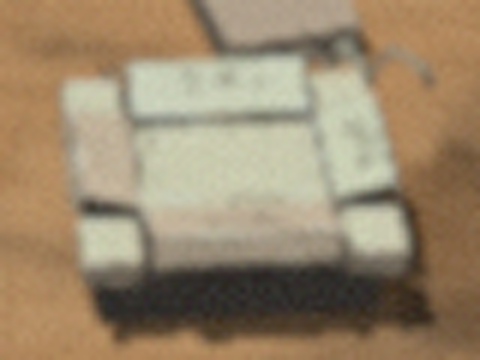

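Run:
```python
from h import *
for n in ['scene','side']:
    P=pts(cap(n)).reshape(-1,3)
    a=np.array([.2,-.458]);b=np.array([.514,.108]);L=np.linalg.norm(b-a);d=(b-a)/L
    w=P[:,:2]-a;s=w@d;l=w@[-d[1],d[0]]
    for k in np.arange(0,L+.1,.08):
        m=(s>k)&(s<k+.08)&(abs(l)<.12)&(P[:,2]<.6)
        if m.sum(): print(n,round(k,2),m.sum(),P[m,2].max().round(3))
C=np.array([.5137,.1077]);y=np.radians(6.4);T=manip.state()['ee_rot']
ex=np.array([np.cos(y),np.sin(y)])
s=manip.state();dd=np.append(C-.056*ex,.15)-s['eef_pos'];print(dd,(T.T@dd)*1000)
```

```text
scene 0.0 2402 0.208
scene 0.08 3651 0.167
scene 0.16 2670 0.143
scene 0.24 2491 0.077
scene 0.32 3076 0.061
scene 0.4 3186 0.061
scene 0.48 3087 0.024
scene 0.56 2954 0.06
scene 0.64 3780 0.06
scene 0.72 3516 0.048
side 0.0 3332 0.45
side 0.08 1755 0.162
side 0.16 1410 0.138
side 0.24 1058 0.067
side 0.32 1447 0.055
side 0.4 1710 0.056
side 0.48 1626 0.021
side 0.56 1550 0.057
side 0.64 2907 0.057
side 0.72 3039 0.046
[ 0.25752595  0.55932619 -0.08110294] [-409.00685149 -460.26996971   81.28983872]
```

```bash
python3 -m handwheel '[{"offset":[-15,-15,-30],"rot":[0,0,0]},{"offset":[-40,-45,-30],"rot":[0,0,0]},{"offset":[-65,-75,-30],"rot":[0,0,0]},{"offset":[-90,-103,-30],"rot":[0,0,0]},{"offset":[-115,-130,-30],"rot":[0,0,0]},{"offset":[-140,-158,-30],"rot":[0,0,0]},{"offset":[-165,-186,-30],"rot":[0,0,0]},{"offset":[-190,-214,-30],"rot":[0,0,0]}]' -1 40
```

```text
time_s: 1.02
eef_pos: [0.3207, -0.1965, 0.2615]
ee_rot: [[0.401, -0.916, 0.001], [-0.916, -0.401, -0.0], [0.001, -0.001, -1.0]]
force: [1.8, -0.1, -0.2]
grip_width: 0.0002
```

```bash
python3 -m handwheel '[{"offset":[-25,-28,0],"rot":[0,0,-7]},{"offset":[-50,-56,5],"rot":[0,0,-14]},{"offset":[-75,-84,10],"rot":[0,0,-21]},{"offset":[-100,-112,20],"rot":[0,0,-28]},{"offset":[-125,-140,30],"rot":[0,0,-35]},{"offset":[-150,-168,40],"rot":[0,0,-42]},{"offset":[-175,-196,50],"rot":[0,0,-49]},{"offset":[-200,-224,60],"rot":[0,0,-56]}]' -
python3 - <<'E'
from h import *
c=cap('scene','s1');c=cap('wrist','w1')
s=manip.state();print(s['eef_pos'],s['joint_positions'],s['force'])
E
```

```text
time_s: 1.68
eef_pos: [0.4458, 0.0769, 0.201]
ee_rot: [[0.985, -0.173, 0.001], [-0.173, -0.985, -0.0], [0.001, -0.0, -1.0]]
force: [-0.7, -0.5, 0.2]
grip_width: 0.0
[0.4461828  0.07911754 0.19953033] [ 1.00021561e+01  9.56302430e+00 -9.87598037e+00  7.06404149e+01
  7.92299715e-02  1.09861095e+02] [ 0.22160627 -2.10110897 -1.42751283]
```

View pics/w1.png

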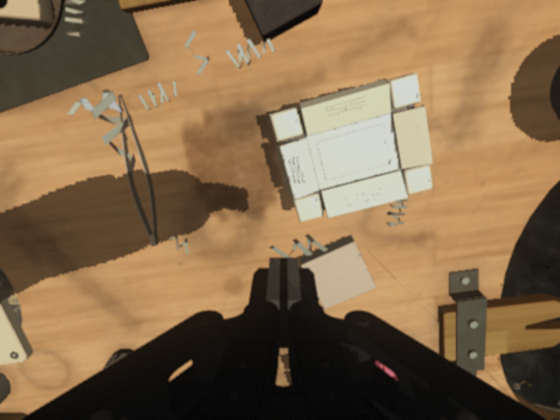

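The wrist view shows the box with its outer corners near (272,115), (417,75), (432,188) and (298,220). All four flaps are visible, and the steel block is at (340,273).

Run:
```python
from h import *
c=cap('wrist');cs=[ray(c,u,v,.047)[:2] for u,v in [(272,113),(416,74),(432,189),(299,220)]]
cs=np.array(cs);print(cs.round(4),cs.mean(0))
print([np.linalg.norm(cs[i]-cs[(i+1)%4]).round(4) for i in range(4)])
for i,j in((0,1),(3,2)): d=cs[j]-cs[i];print(np.degrees(np.arctan2(d[1],d[0])))
P=pts(c)[50:250,250:450].reshape(-1,3);q=P[(P[:,2]>.03)&(P[:,2]<.08)]
q=q[np.linalg.norm(q[:,:2]-[.514,.108],axis=1)<.09]
r=cv2.minAreaRect(q[:,:2].astype(np.float32)*1000);print(r,q[:,2].min(),np.percentile(q[:,2],[5,50,95]))
```

```text
[[0.4491 0.1468]
 [0.5722 0.1571]
 [0.5825 0.055 ]
 [0.4566 0.0455]] [0.51510144 0.10106701]
[np.float64(0.1235), np.float64(0.1026), np.float64(0.1262), np.float64(0.1016)]
4.788949651677481
4.311997315313093
((516.1812133789062, 106.00764465332031), (131.06787109375, 106.80946350097656), 6.082849502563477) 0.03267096962165389 [0.04319374 0.04847207 0.05670415]
```

Run:
```python
from h import *
c=cap('wrist');P=pts(c);R=np.array(c['R']);F=f(c)
print(c['cx'],c['cy'],F,-R.T@c['t'])
for u,v in[(287,125),(405,90),(418,180),(308,207),(352,155)]:
    print(u,v,P[v,u].round(4),ray(c,u,v,.047).round(4))
m=((P[...,2]>.03)&(P[...,2]<.08)&(np.linalg.norm(P[...,:2]-[.514,.108],axis=2)<.1))
im=c['frame'][:,:,::-1].copy();im[m]=im[m]//2+np.array([0,0,120],np.uint8)
print(np.argwhere(m).min(0),np.argwhere(m).max(0))
cv2.imwrite('pics/ov.png',cv2.resize(im[50:250,240:460],None,fx=3,fy=3))
```

```text
283.2580910168822 205.9487241625757 332.34627382411054 [0.46157335 0.16014777 0.34319182]
287 125 [0.4593 0.1323 0.0475] [0.4593 0.1322 0.047 ]
405 90 [0.562  0.1432 0.047 ] [0.562  0.1432 0.047 ]
418 180 [0.5689 0.0631 0.0481] [0.5693 0.0628 0.047 ]
308 207 [0.4659 0.0543 0.0468] [0.4659 0.0544 0.047 ]
352 155 [0.5126 0.0956 0.0441] [0.5122 0.0963 0.047 ]
[ 62 271] [214 435]
```

View pics/ov.png

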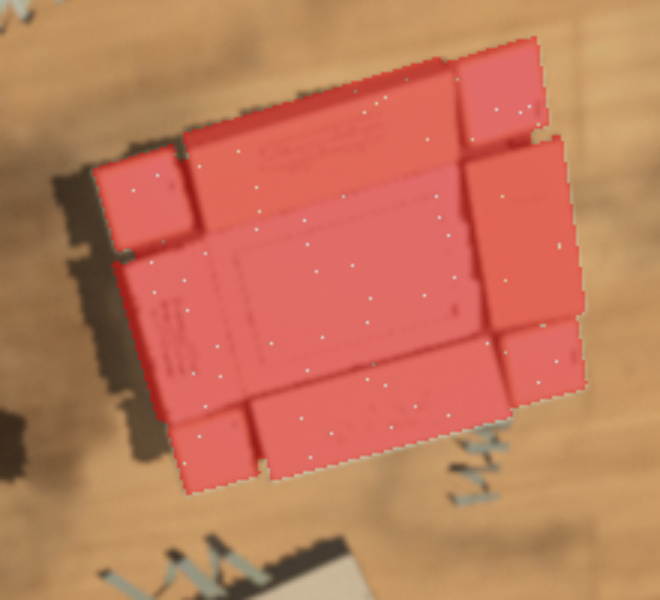

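The overlay gives better corners: enlarged pixels (93,168), (537,37), (587,388) and (186,495).

Run:
```python
from h import *
c=cap('wrist');cs=np.array([ray(c,240+u/3,50+v/3,.047)[:2] for u,v in [(93,168),(537,37),(587,388),(186,495)]])
C=cs.mean(0);d=cs[1]+cs[2]-cs[0]-cs[3];y=np.arctan2(d[1],d[0])
print(cs.round(4),C,np.degrees(y),[np.linalg.norm(cs[i]-cs[(i+1)%4]).round(4) for i in range(4)])
s=manip.state();T=s['ee_rot']
ex=np.array([np.cos(y),np.sin(y)]);ey=np.array([-ex[1],ex[0]])
print(s['eef_pos'],'tool x yaw',np.degrees(np.arctan2(T[1,0],T[0,0])))
for n,p in dict(front=C-.057*ex,back=C+.057*ex,left=C+.045*ey,right=C-.045*ey).items():
    print(n,p.round(4),(T.T@(np.append(p,.07)-s['eef_pos'])*1000).round(1))
```

```text
[[0.4485 0.1488]
 [0.5747 0.161 ]
 [0.5852 0.0586]
 [0.4587 0.0458]] [0.51676582 0.10355875] 5.668330785371422 [np.float64(0.1267), np.float64(0.103), np.float64(0.1271), np.float64(0.1036)]
[0.4449102  0.0748411  0.20116735] tool x yaw -10.357893188618771
front [0.46   0.0979] [ 10.9 -25.5 131.1]
back [0.5735 0.1092] [120.4 -57.  131. ]
left [0.5123 0.1483] [ 53.2 -84.5 131.1]
right [0.5212 0.0588] [ 78.1   2.  131.1]
```

```bash
python3 -m handwheel '[{"offset":[4,-10,35],"rot":[0,0,-6]},{"offset":[9,-27,70],"rot":[0,0,-12]},{"offset":[9,-27,100],"rot":[0,0,-16.3]},{"offset":[9,-27,120],"rot":[0,0,-16.3]},{"offset":[9,-27,125],"rot":[0,0,-16.3]},{"offset":[9,-27,125],"rot":[0,0,-16.3]},{"offset":[9,-27,125],"rot":[0,0,-16.3]},{"offset":[9,-27,125],"rot":[0,0,-16.3]}]' -
cat > go.py <<'E'
from h import *
C=np.array([.5153,.1055]);y=np.radians(6.);ex=np.array([np.cos(y),np.sin(y)]);ey=np.array([-ex[1],ex[0]])
s=manip.state();T=s['ee_rot'];print(s['eef_pos'].round(4),s['force'].round(1),'yaw',np.degrees(np.arctan2(T[1,0],T[0,0])))
for n,p in dict(front=C-.057*ex,back=C+.057*ex,left=C+.045*ey,right=C-.045*ey).items():
    print(n,p.round(4),(T.T@(np.append(p,.07)-s['eef_pos'])*1000).round(1))
E
python3 go.py; python3 -c "
from h import *
c=cap('scene');i=c['frame'][190:330,190:390,::-1];cv2.imwrite('pics/c2.png',cv2.resize(i,None,fx=4,fy=4))"
```

```text
time_s: 2.6
eef_pos: [0.4606, 0.0995, 0.0783]
ee_rot: [[0.995, 0.102, 0.004], [0.102, -0.995, 0.001], [0.004, -0.0, -1.0]]
force: [0.3, -0.3, 0.3]
grip_width: -0.0003
[0.4606 0.0995 0.0783] [ 0.3 -0.3  0.3] yaw 5.860755997979412
front [0.4586 0.0995] [-2.  -0.2  8.3]
back [0.572  0.1115] [112.   -0.5   8.7]
left [0.5106 0.1503] [ 54.9 -45.3   8.5]
right [0.52   0.0607] [55.1 44.7  8.5]
```

View pics/c2.png

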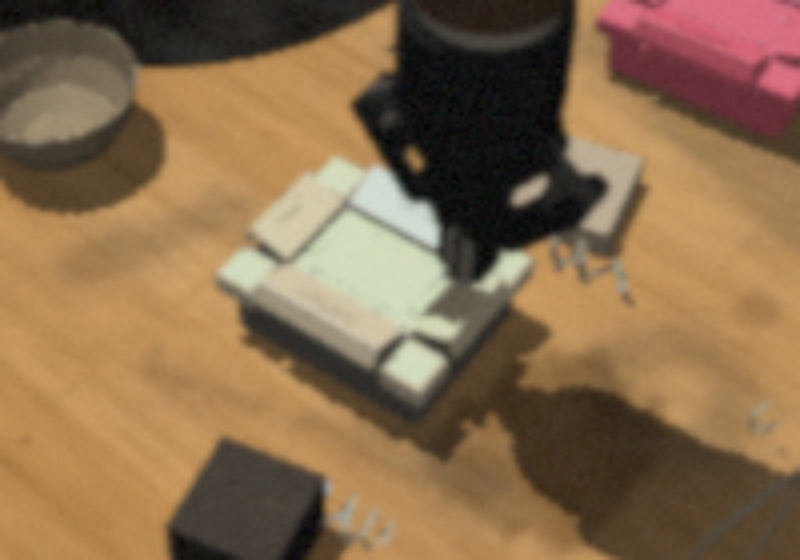

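The fingers are shut and stand over the front flap at about (470,270) in the crop. Now I'll press it.

```bash
python3 -m handwheel '[{"offset":[-2,0,8],"rot":[0,0,0]},{"offset":[-2,0,14],"rot":[0,0,0]},{"offset":[-2,0,18],"rot":[0,0,0]},{"offset":[-2,0,20],"rot":[0,0,0]},{"offset":[-2,0,22],"rot":[0,0,0]},{"offset":[-2,0,24],"rot":[0,0,0]},{"offset":[-2,0,24],"rot":[0,0,0]}]' -;python3 -m handwheel '[{"offset":[0,0,1],"rot":[0,0,0]},{"offset":[0,0,2],"rot":[0,0,0]},{"offset":[0,0,2],"rot":[0,0,0]}]' -
```

```text
time_s: 3.23
eef_pos: [0.4563, 0.0996, 0.0518]
ee_rot: [[0.995, 0.104, -0.002], [0.104, -0.995, -0.0], [-0.002, 0.0, -1.0]]
force: [-1.1, -0.7, -0.7]
grip_width: 0.0001
time_s: 3.48
eef_pos: [0.4574, 0.0998, 0.0502]
ee_rot: [[0.995, 0.104, 0.001], [0.104, -0.995, 0.0], [0.001, -0.0, -1.0]]
force: [0.2, 0.7, 0.2]
grip_width: 0.0001
```

```bash
python3 -m handwheel '[{"offset":[0,0,1],"rot":[0,0,0]},{"offset":[0,0,2],"rot":[0,0,0]},{"offset":[0,0,2],"rot":[0,0,0]},{"offset":[0,0,2],"rot":[0,0,0]}]' -; python3 -c "
from h import *
c=cap('scene');i=c['frame'][190:330,190:390,::-1];cv2.imwrite('pics/c3.png',cv2.resize(i,None,fx=4,fy=4))
c=cap('side');i=c['frame'][180:300,260:400,::-1];cv2.imwrite('pics/d3.png',cv2.resize(i,None,fx=4,fy=4))"
```

```text
time_s: 3.82
eef_pos: [0.4571, 0.0997, 0.0482]
ee_rot: [[0.995, 0.104, -0.0], [0.104, -0.995, -0.0], [-0.0, 0.0, -1.0]]
force: [-0.3, -0.5, 0.3]
grip_width: 0.0001
```

View pics/c3.png

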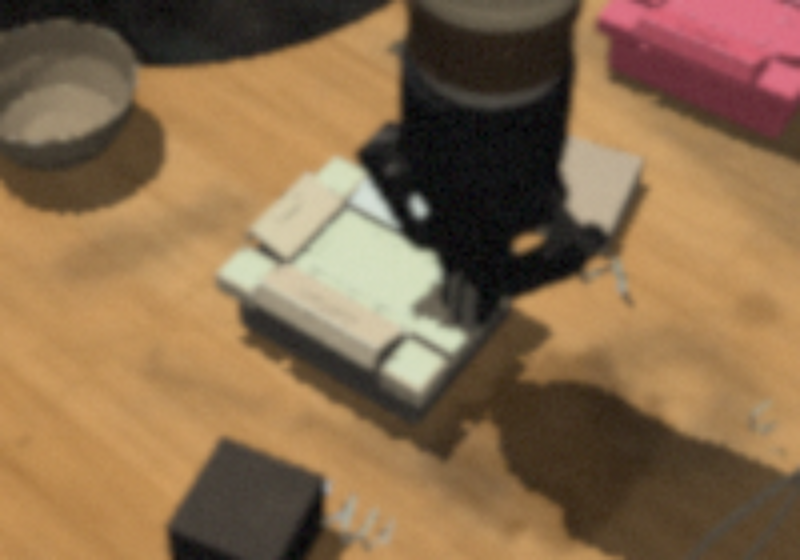

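View pics/d3.png

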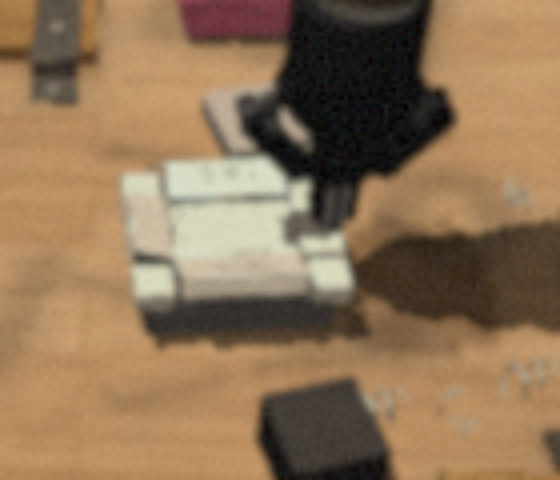

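The front flap looks flat in both views. I'll lift, check it by depth, and move over the left flap.

```bash
python3 -m handwheel '[{"offset":[0,0,-14],"rot":[0,0,0]},{"offset":[0,0,-28],"rot":[0,0,0]},{"offset":[20,-15,-28],"rot":[0,0,0]},{"offset":[40,-32,-28],"rot":[0,0,0]},{"offset":[57,-45,-26],"rot":[0,0,0]},{"offset":[57,-45,-24],"rot":[0,0,0]},{"offset":[57,-45,-24],"rot":[0,0,0]}]' -; python3 go.py
cat > flaps.py <<'E'
from h import *
C=np.array([.5153,.1055]);y=np.radians(6.);ex=np.array([np.cos(y),np.sin(y)]);ey=np.array([-ex[1],ex[0]])
for n in ['scene','side']:
    P=pts(cap(n)).reshape(-1,3);P=P[(P[:,2]>.03)&(P[:,2]<.065)]
    a=(P[:,:2]-C)@ex;b=(P[:,:2]-C)@ey
    o=[]
    for nm,r,l,L in(('front',-a,b,.02),('back',a,b,.02),('left',b+.012,a,.03),('right',-b+.012,a,.03)):
        z=[np.median(P[(abs(r-k)<.004)&(abs(l)<L),2])*1000 for k in(.043,.058)]
        o.append((nm,np.round(z,1)))
    print(n,o)
E
python3 flaps.py
```

```text
time_s: 4.5
eef_pos: [0.5092, 0.1509, 0.0718]
ee_rot: [[0.994, 0.105, -0.001], [0.105, -0.994, -0.0], [-0.001, 0.0, -1.0]]
force: [-0.1, 1.1, 0.4]
grip_width: -0.0001
[0.5092 0.1509 0.0718] [-0.1  1.1  0.4] yaw 6.01544948683179
front [0.4586 0.0995] [-55.7  45.7   1.8]
back [0.572  0.1115] [58.3 45.8  1.8]
left [0.5106 0.1503] [1.3 0.8 1.8]
right [0.52   0.0607] [ 1.3 90.8  1.8]
scene [('front', array([49.4, 49.3])), ('back', array([50.7, 56.3])), ('left', array([51.9, 56.6])), ('right', array([50.4, 56.7]))]
side [('front', array([46.1, 46.3])), ('back', array([48.1, 53.7])), ('left', array([47.6, 51.7])), ('right', array([46.6, 53.6]))]
```

Front is flat by depth (49.4 / 49.3 mm, against a slope on the others). Now left.

```bash
python3 -m handwheel '[{"offset":[0,0,8],"rot":[0,0,0]},{"offset":[0,0,14],"rot":[0,0,0]},{"offset":[0,0,17],"rot":[0,0,0]},{"offset":[0,0,19],"rot":[0,0,0]},{"offset":[0,0,21],"rot":[0,0,0]},{"offset":[0,0,23],"rot":[0,0,0]},{"offset":[0,0,24],"rot":[0,0,0]},{"offset":[0,0,24],"rot":[0,0,0]}]' -
python3 -m handwheel '[{"offset":[0,0,-14],"rot":[0,0,0]},{"offset":[0,0,-28],"rot":[0,0,0]},{"offset":[20,15,-28],"rot":[0,0,0]},{"offset":[40,32,-28],"rot":[0,0,0]},{"offset":[58,46,-26],"rot":[0,0,0]},{"offset":[58,46,-24],"rot":[0,0,0]},{"offset":[58,46,-24],"rot":[0,0,0]}]' -; python3 go.py;python3 flaps.py
```

```text
time_s: 5.27
eef_pos: [0.5089, 0.15, 0.0481]
ee_rot: [[0.995, 0.103, -0.0], [0.103, -0.995, -0.001], [-0.0, 0.001, -1.0]]
force: [-0.4, 0.2, 0.6]
grip_width: 0.0001
time_s: 5.85
eef_pos: [0.5717, 0.1095, 0.0713]
ee_rot: [[0.995, 0.102, -0.001], [0.102, -0.995, -0.001], [-0.001, 0.0, -1.0]]
force: [-0.6, 0.4, 0.2]
grip_width: -0.0
[0.5717 0.1095 0.0713] [-0.6  0.4  0.2] yaw 5.835488224965689
front [0.4586 0.0995] [-113.5   -1.5    1.5]
back [0.572  0.1115] [ 0.5 -1.9  1.3]
left [0.5106 0.1503] [-56.7 -46.7   1.4]
right [0.52   0.0607] [-56.4  43.3   1.4]
scene [('front', array([48.8, 49.8])), ('back', array([51.4, 57. ])), ('left', array([49.3, 49.1])), ('right', array([50.4, 56.5]))]
side [('front', array([46.1, 46.4])), ('back', array([48.3, 53.5])), ('left', array([46. , 46.5])), ('right', array([48.3, 53.7]))]
```

Left is shut. Next are back and right.

```bash
python3 -m handwheel '[{"offset":[0,-1,8],"rot":[0,0,0]},{"offset":[0,-1,14],"rot":[0,0,0]},{"offset":[0,-1,17],"rot":[0,0,0]},{"offset":[0,-1,19],"rot":[0,0,0]},{"offset":[0,-1,21],"rot":[0,0,0]},{"offset":[0,-1,23],"rot":[0,0,0]},{"offset":[0,-1,24],"rot":[0,0,0]},{"offset":[0,-1,24],"rot":[0,0,0]}]' -
python3 -m handwheel '[{"offset":[0,0,-14],"rot":[0,0,0]},{"offset":[0,0,-28],"rot":[0,0,0]},{"offset":[-20,15,-28],"rot":[0,0,0]},{"offset":[-40,32,-28],"rot":[0,0,0]},{"offset":[-57,45,-26],"rot":[0,0,0]},{"offset":[-57,45,-24],"rot":[0,0,0]},{"offset":[-57,45,-24],"rot":[0,0,0]}]' -; python3 go.py;python3 flaps.py
```

```text
time_s: 6.62
eef_pos: [0.5712, 0.1116, 0.0481]
ee_rot: [[0.995, 0.104, -0.001], [0.104, -0.995, -0.0], [-0.001, -0.0, -1.0]]
force: [0.7, 1.0, 1.1]
grip_width: 0.0001
time_s: 7.2
eef_pos: [0.5181, 0.0601, 0.0717]
ee_rot: [[0.995, 0.102, -0.002], [0.102, -0.995, -0.0], [-0.002, 0.0, -1.0]]
force: [-0.3, 1.2, 0.5]
grip_width: 0.0001
[0.5181 0.0601 0.0717] [-0.3  1.2  0.5] yaw 5.861798744298603
front [0.4586 0.0995] [-55.1 -45.3   1.8]
back [0.572  0.1115] [ 58.9 -45.6   1.6]
left [0.5106 0.1503] [  1.8 -90.4   1.7]
right [0.52   0.0607] [ 2.  -0.4  1.7]
scene [('front', array([49. , 49.4])), ('back', array([49.3, 49.2])), ('left', array([49.1, 49.3])), ('right', array([50.4, 56.7]))]
side [('front', array([45.7, 46.2])), ('back', array([46.3, 46.6])), ('left', array([45.9, 46.3])), ('right', array([47.7, 53.7]))]
```

```bash
python3 -m handwheel '[{"offset":[0,0,8],"rot":[0,0,0]},{"offset":[0,0,14],"rot":[0,0,0]},{"offset":[0,0,17],"rot":[0,0,0]},{"offset":[0,0,19],"rot":[0,0,0]},{"offset":[0,0,21],"rot":[0,0,0]},{"offset":[0,0,23],"rot":[0,0,0]},{"offset":[0,0,24],"rot":[0,0,0]},{"offset":[0,0,24],"rot":[0,0,0]}]' -
python3 -m handwheel '[{"offset":[0,0,-20],"rot":[0,0,0]},{"offset":[0,0,-55],"rot":[0,0,0]},{"offset":[0,0,-90],"rot":[0,0,0]},{"offset":[-30,0,-120],"rot":[0,0,0]},{"offset":[-60,0,-140],"rot":[0,0,0]},{"offset":[-90,0,-150],"rot":[0,0,0]},{"offset":[-90,0,-150],"rot":[0,0,0]},{"offset":[-90,0,-150],"rot":[0,0,0]}]' -; python3 flaps.py
python3 - <<'E'
from h import *
c=cap('scene');i=c['frame'][190:345,190:390,::-1];cv2.imwrite('pics/c9.png',cv2.resize(i,None,fx=3.8,fy=3.8))
c=cap('wrist','w9')
print(manip.state()['force'],manip.state()['time_s'])
E
```

```text
time_s: 7.97
eef_pos: [0.5193, 0.0613, 0.0481]
ee_rot: [[0.995, 0.104, -0.0], [0.104, -0.995, 0.001], [-0.0, -0.001, -1.0]]
force: [0.7, 0.1, 0.4]
grip_width: 0.0001
time_s: 8.63
eef_pos: [0.4292, 0.0519, 0.1991]
ee_rot: [[0.995, 0.104, 0.002], [0.104, -0.995, 0.001], [0.002, -0.001, -1.0]]
force: [-0.2, -0.2, -0.3]
grip_width: 0.0002
scene [('front', array([49.4, 49.5])), ('back', array([49.4, 48.9])), ('left', array([49.5, 49.4])), ('right', array([49. , 49.5]))]
side [('front', array([45.8, 46.1])), ('back', array([46.7, 46. ])), ('left', array([45.9, 46.4])), ('right', array([45.7, 46.5]))]
[ 0.05670792  0.23329382 -0.28356715] 8.8333
```

View pics/c9.png

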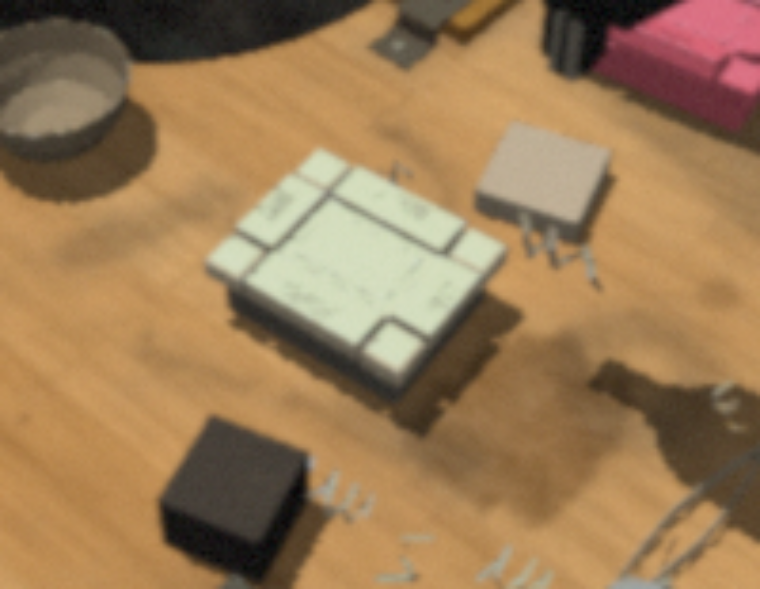

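View pics/w9.png

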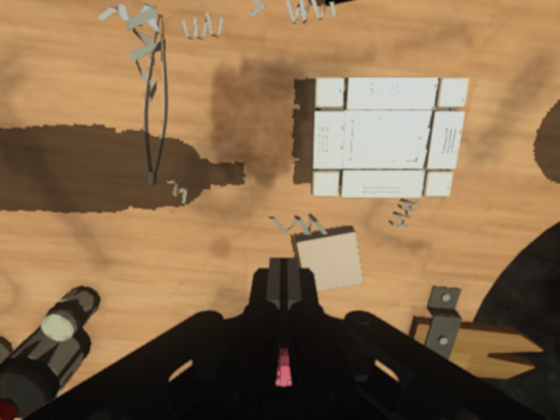

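Both pictures show all four rim sections flat. The box is at (355,260) in the crop and (390,138) in the wrist view, it hasn't moved, and the hand is clear.

```bash
python3 -c "
from workcell import manip
print(manip.finish_job())"
```

```text
the job is handed in; nothing more can be done
None
```

All four rim sections of the white-topped box are pressed shut, in the order front, left, back, right. I then lifted the hand clear to 0.20 m and handed the job in at about 8.8 s.

- **Flaps:** depth from both fixed cameras shows every section lying flat. The heights near the hinge and near the outer edge agree within about 1 mm; before pressing they differed by about 4 to 7 mm.
- **Box and neighbours:** by eye in the last scene and wrist pictures, the box stands flat where it was. The ring box, steel block and bowl look undisturbed. I did not re-measure any of their positions, and the red file was outside the last scene crop I viewed.
- **Force:** the end-of-call readings stayed near 1 N, so I never saw the 5 to 8 N snap itself. I judged closure from the depth and the pictures.
- **Disagreements:** the two fixed cameras differ by about 3 mm in absolute height. The camera estimates of the box centre differed by about 4 to 5 mm, so I aimed at a value between them.

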